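Slide the shallow hand tub under the drying rack

ROBOT

A 6-joint arm with a two-finger parallel gripper is mounted at the origin on the work surface. World frame = base frame: x ahead of the robot, y to its left, z up, the work surface at z = 0. Lengths are in m, angles in rad, forces in N, time in s.
With the tool pointing down it reaches from about 0.425 to 0.95 m from the base axis. Payload 3.5 kg.
Tool frame: the origin (TCP) lies at the very end of the fingers, on their centre line; the grasp point (between the pads) lies 19 mm behind it; y points along the fingers, z is the direction in which the jaws open and shut, and the axes are right-handed (so a half turn about y gives the same grasp; the last joint's range is limited). The gripper opens to 85 mm and grips with 20 to 120 N. Pads are 22 mm wide; open, the fingers measure 114 mm over their backs; the gripper's body (76 mm by 85 mm) begins 54 mm behind the grasp point. The pads swing forward as they close: fully open they stand 13 mm farther back than shut.
Start: joints at [-1.272, 0.286, 1.577, -0, 1.279, -0.15], TCP at [0.293, -0.608, 0.206] pointing down, gripper open.
Joint ranges: [-2.77, 2.77], [-0.9, 2.22], [0.21, 2.48], [-1.53, 4.67], [0.24, 2.81], [-2.84, 2.84]. Speed limits (rad/s): [2.79, 2.79, 3.14, 3.14, 3.14, 3.14].

INTERFACE

Orientations are given as a unit quaternion [x, y, z, w].
In Python, from plant import ctrl, cams gives the robot as it stands.
- The arm moves only by the tool play_rows, never from a script. Its argument "steps" is a list of rows, each an object of numbers: "claw": the finger opening in cm, from 0 to 8.54; "tx", "ty", "tz": the shift along the tool's x, y, z in cm; "ax", "ay", "az": the turn, a rotation vector about the tool's x, y, z in degrees. A call has 1 to 12 rows; each row is the pose to reach, as a shift and turn from the pose commanded when the call began, along the tool's axes at that moment; what a row does not reach only later rows make up. A row lasts 1/12 s, in which the tool goes at most 41.7 mm and 7.16 degrees, less where a joint would pass 70% of its speed; a pose out of reach is approached as far as the arm can. A call with a gripper value outside its range is refused whole. The fingers move at their own pace and stop on an object; "grip_force" is the grip in N (left out, the last holds). Time passes only in rows, so rows that repeat a pose let the fingers close. It gives the time, the measured TCP pose, the force and the opening at its end, in the units of the state.
- ctrl.get_state(): the state, without advancing time (a new reading comes with each control period).
- cams.read_camera(name): name is "side" or "top"; returns (picture, depth): 384x512x3 uint8, blue, green, red; 384x512 float32, m along the optical axis (not along the pixel's ray), 0 where there is no reading.
- cams.camera_model(name): a dict with "intrinsics" (3x3 intrinsics, pixels), "rvec" (rotation vector, rad) and "tvec" (3), from world to camera coordinates, as OpenCV has them. Camera axes: x right, y down, z forward; pixel columns grow to the right and rows downward; lengths in m; the calibration is good to about 2 mm. A picture is of the moment at which its call begins. camera_model takes no time and is no camera call.
- ctrl.sign_off(): hands the job in, once; it reports no verdict.
The state is a dict: "time": time; "qpos": joint angles; "dq": joint speeds; "joint_efforts": joint torques, N m; "eef_pos": TCP position; "tcp_rot": TCP orientation; "contact_force": force on the tool from outside, world axes, zero at the start; "wrist_torque": the same for the moment, N m; "opening": opening from 0.0 (shut) to 1.0 (fully open).
Only numpy, scipy, OpenCV 4.12 (cv2) and the standard library are available. Lean on these libraries where they do the work, as an engineer would, in place of code of your own. Each camera call takes 0.05 s, during which the arm holds its last target.

TASK

In the cooper's shop, put the shallow one-handled tub away: slide it under the low slatted drying rack through the rack's open front, until its whole round body is beneath the slats and its handle still sticks out at the front. Leave the deep one-handled tub standing where it is.

Things in the scene. Friction and masses are not known exactly. Their poses are not given: they have to be found in the camera images.
- shallow_tub: Low round tub of light wooden staves with one straight handle, loose, about 0.22 kg. 110 mm across the rim, 38 mm high, open on top. Origin: centre of its underside, on the table; z up. The handle points along its -x, out to 155 mm from the origin: a level bar 24 mm wide (y), underside 18 mm and top 34 mm above the table.
- shallow_tub_grip (a point): Point in the middle of the shallow tub's handle bar where it is best pinched from above, 125 mm from the tub's centre (tub frame -125, 0, 26 mm). Axes as the tub's.
- deep_tub: The other one-handled tub: same wood, width and handle length, but 85 mm high, its handle 58 to 74 mm above the table. Too tall for the rack; leave it alone. Origin: centre of its underside; handle along its -x. The two tubs stand side by side, some 180 mm apart, in either order.
- rack: Low brown wooden rack fixed to the table: 5 slats with 10 mm gaps on two end boards, bare on top. 160 mm deep (x), 214 wide (y), top 60 mm high, slats' underside at 48 mm. Origin: on the table under the slats' centre. Open front faces its -x (front edge x = -80 mm); 190 mm between end boards. A 36 mm high back rail, inner face x = +65 mm, stops the tub's centre at x = +10 mm.
Things that resemble listed ones, but are neither listed nor needed, are in the scene too. Leave any white look-alike of the shallow_tub alone.

How it is judged:
By the outcome, as a careful person would: the job done as asked, in the order asked, and still so for the second after the job is handed in, with the robot touching nothing.
It also fails if it takes over 38 s, if anything falls off the work surface, if the arm or the gripper's body presses on something with over 40 N, if the wrist force passes 120 N, or if a joint passes its speed limit or range.

## Working session

There is one attempt and no reset: what is moved stays moved. The work goes in short steps, Python scripts to look and compute and a tool call to move; the robot and the scene stay as the last step left them, time stands still between calls to the robot, and variables do not carry over. Pictures are saved under pics/ and viewed, and the job is handed in when it is done.

Besides the shell and the picture viewer there is one more tool, called after "Emit:" as a command line: name --argument value ..., lists and objects as JSON in quotes. play_rows: Moves the arm, as the interface text tells. Its arguments: {"type":"object","properties":{"steps":{"type":"array","items":{"type":"object","properties":{"claw":{"type":"number"},"tx":{"type":"number"},"ty":{"type":"number"},"tz":{"type":"number"},"ax":{"type":"number"},"ay":{"type":"number"},"az":{"type":"number"}}}},"grip_force":{"type":"number"}},"required":["steps"]}

```bash
mkdir -p pics; cat > h.py <<'E'
import numpy as np,cv2
from plant import ctrl,cams
def model(n):
    m=cams.camera_model(n);K=np.array(m["intrinsics"],float).reshape(3,3);R=cv2.Rodrigues(np.array(m["rvec"],float))[0];return K,R,np.array(m["tvec"],float).reshape(3)
def ray_z(n,u,v,z):
    K,R,t=model(n);d=R.T@np.linalg.inv(K)@np.array([u,v,1.]);c=-R.T@t
    return c+d*(z-c[2])/d[2]
def cloud(n,D):
    K,R,t=model(n);v,u=np.mgrid[:D.shape[0],:D.shape[1]]
    p=np.stack([(u-K[0,2])/K[0,0]*D,(v-K[1,2])/K[1,1]*D,D],-1)
    return (p-t)@R
def proj(n,p):
    K,R,t=model(n);q=K@(R@np.asarray(p,float)+t);return q[:2]/q[2]
E
python3 - <<'E'
from h import *
for n in("top","side"):
    a,d=cams.read_camera(n);cv2.imwrite(f"pics/{n}0.png",a);np.savez(f"{n}0.npz",a=a,d=d)
s=ctrl.get_state();print(s)
E
```

```text
{'time': 0.1, 'qpos': array([-1.27199394e+00,  2.87132552e-01,  1.57803430e+00, -3.15707061e-05,
        1.27858466e+00, -1.50000036e-01]), 'dq': array([-1.20600582e-04, -2.07001716e-03, -4.51432416e-03, -9.26153557e-04,
       -3.34748007e-05,  2.89291156e-04]), 'joint_efforts': array([ 7.86758228e-04, -4.07300699e+01, -2.93698311e+01, -1.06699731e-04,
        3.38136975e-03, -7.16611709e-06]), 'eef_pos': array([ 0.29269986, -0.60751774,  0.20424656]), 'tcp_rot': array([-0.15741771,  0.69013711, -0.68861638,  0.15728292]), 'contact_force': array([ 0.190499  ,  0.23811446, -0.29423502]), 'wrist_torque': array([-0.048114  ,  0.03518003, -0.03492812]), 'opening': 1.002504086036781}
```

View pics/top0.png

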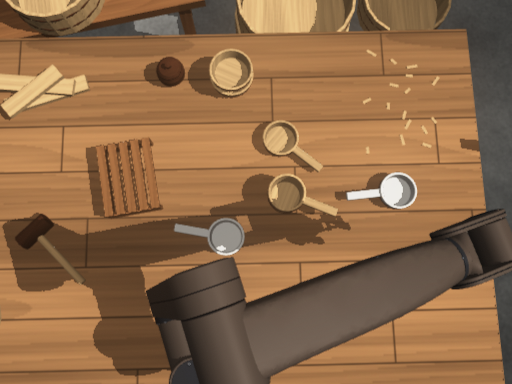

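View pics/side0.png

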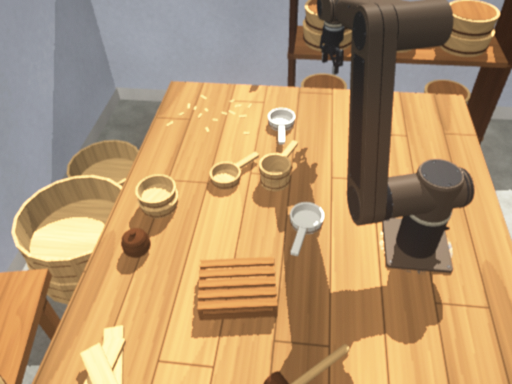

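Candidates in the top view are wooden tubs at (281,138) and (287,193), a grey-white pan at (226,237) and a white pan at (398,190). In the side view the tub at (225,175) looks low and the one at (275,170) looks tall. I'll measure heights and take a close crop.

```bash
python3 - <<'E'
from h import *
z=np.load("top0.npz");a,d=z["a"],z["d"];P=cloud("top",d)
K,R,t=model("top");print("cam",-R.T@t, K[0,0])
for nm,(u0,u1,v0,v1) in dict(A=(255,325,115,172),B=(262,342,172,220),G=(170,248,215,258),W=(345,420,170,212),rack=(90,165,135,220)).items():
    p=P[v0:v1,u0:u1].reshape(-1,3);p=p[(p[:,2]>.012)&(p[:,2]<.15)]
    print(nm,len(p),p.min(0).round(3),p.max(0).round(3),np.percentile(p[:,2],[50,95]).round(3))
z=np.load("top0.npz")
c=cv2.resize(a[110:225,250:345],None,fx=6,fy=6,interpolation=cv2.INTER_CUBIC)[:600];cv2.imwrite("pics/c1.png",c)
b=np.load("side0.npz")["a"];c2=cv2.resize(b[130:330,180:330],None,fx=3,fy=3,interpolation=cv2.INTER_CUBIC);cv2.imwrite("pics/c2.png",c2)
c=cv2.resize(a[125:230,80:180],None,fx=5.5,fy=5.5,interpolation=cv2.INTER_CUBIC);cv2.imwrite("pics/c3.png",c)
E
```

```text
cam [ 0.26245822 -0.13106027  1.38618719] 458.27824464050263
A 752 [ 0.53  -0.352  0.012] [ 0.689 -0.175  0.046] [0.034 0.041]
B 956 [ 0.39  -0.382  0.012] [ 0.529 -0.184  0.092] [0.074 0.088]
G 734 [ 0.287 -0.112  0.012] [0.395 0.094 0.044] [0.034 0.041]
W 792 [ 0.412 -0.63   0.012] [ 0.518 -0.419  0.047] [0.034 0.041]
rack 3439 [0.403 0.133 0.012] [0.639 0.323 0.069] [0.06  0.065]
```

```bash
python3 - <<'E'
from h import *
z=np.load("top0.npz");a,d=z["a"],z["d"];P=cloud("top",d)
def pts(u0,u1,v0,v1,lo,hi):
    p=P[v0:v1,u0:u1].reshape(-1,3);return p[(p[:,2]>lo)&(p[:,2]<hi)]
# rack top
p=pts(90,165,135,220,.05,.07)
print("rack",cv2.minAreaRect((p[:,:2]*1000).astype(np.float32)), cv2.boxPoints(cv2.minAreaRect((p[:,:2]*1000).astype(np.float32))).round(1).tolist())
for nm,b,h in(("A",(255,325,115,172),.038),("B",(262,342,172,220),.085)):
    p=pts(*b,h-.03,h+.01)
    np.set_printoptions(suppress=True)
    r=cv2.minAreaRect((p[:,:2]*1000).astype(np.float32));print(nm,r)
for q in[(0.5,0),(.6,0),(.5,.1)]: print(q,proj("top",[*q,0]),proj("side",[*q,0]))
E
```

```text
rack ((521.4754028320312, 228.88369750976562), (215.159423828125, 162.24453735351562), 9.18667221069336) [[402.29998779296875, 291.79998779296875], [428.20001220703125, 131.60000610351562], [640.5999755859375, 166.0], [614.7000122070312, 326.1000061035156]]
A ((624.223876953125, -262.45428466796875), (187.822998046875, 179.10951232910156), 86.76996612548828)
B ((428.8224792480469, -274.44354248046875), (203.77699279785156, 109.5574951171875), 49.74516677856445)
(0.5, 0) [206.65198725 185.37007432] [254.94728681 231.39869598]
(0.6, 0) [206.44143448 153.61506237] [224.24032483 228.97505727]
(0.5, 0.1) [174.03977859 186.10259726] [250.90278602 256.70255537]
```

View pics/c1.png

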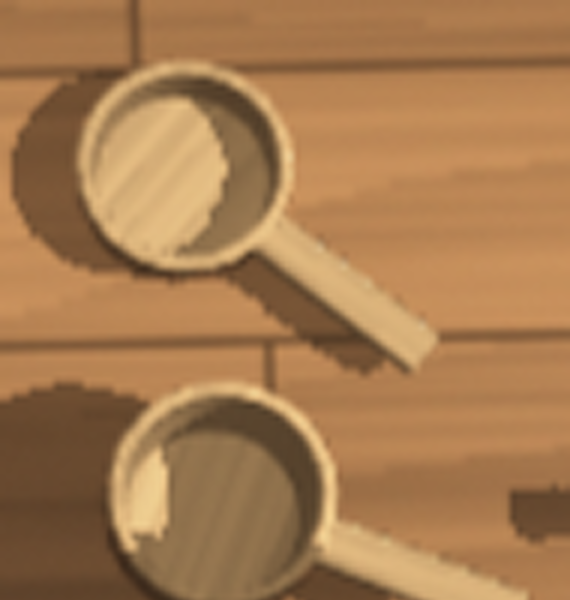

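View pics/c2.png

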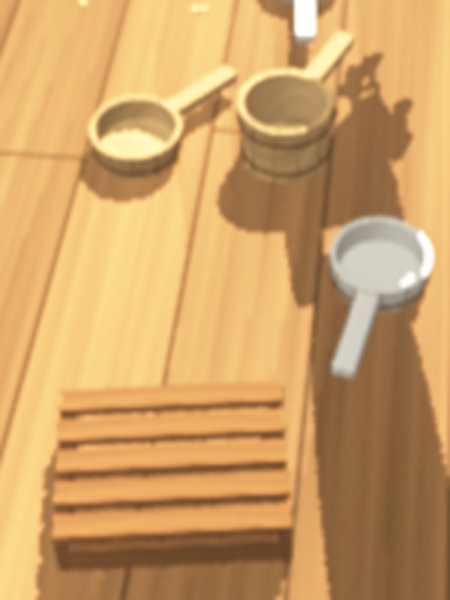

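View pics/c3.png

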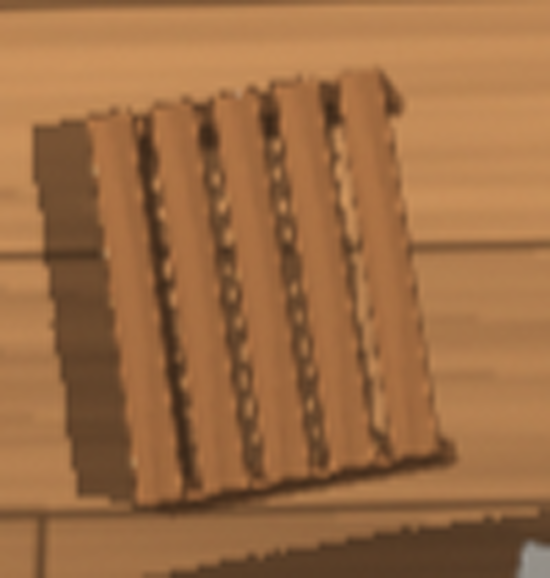

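In the enlarged crops, the tub at crop c1 (185,165), full image (281,138), is wood with its rim at about 0.038–0.041 m. That makes it the shallow tub. The one at (287,193) has its rim at about 0.088 m, so it is the deep tub. The grey and white ones are look-alikes. The rack's low rail shows on the +y side, so the front should face -y, toward the tubs. Next I'll locate the tub exactly and confirm the rail side.

```bash
python3 - <<'E'
from h import *
from scipy.spatial.transform import Rotation as Ro
c=ray_z("top",280.8,137.6,.038); e=ray_z("top",320.8,168.6,.034)
print("centre",c,"end",e,np.linalg.norm((e-c)[:2]))
z=np.load("top0.npz");P=cloud("top",z["d"])[115:172,255:325].reshape(-1,3)
p=P[(P[:,2]>.030)&(P[:,2]<.046)]
d=np.linalg.norm(p[:,:2]-c[:2],axis=1);h=p[(d>.065)&(d<.15)&((p[:,:2]-c[:2])@(e-c)[:2]>.05)]
f=cv2.fitLine(h[:,:2].astype(np.float32),cv2.DIST_HUBER,0,.01,.01).ravel();print("handle line",f,len(h),h.min(0),h.max(0))
r=p[(d>.04)&(d<.062)];print("ring mean",(cv2.minEnclosingCircle((r[:,:2]).astype(np.float32))))
print("yaw from c-e",np.degrees(np.arctan2(*(c-e)[[1,0]])))
s=ctrl.get_state();R=Ro.from_quat(s["tcp_rot"]).as_matrix();print(s["eef_pos"],"\n",R.round(3))
# rail: points in side view 20..40mm high near rack
b=np.load("side0.npz");Q=cloud("side",b["d"]);u=np.array([-.16,.987]);w=np.array([-u[1],u[0]])
q=Q[200:330,170:300].reshape(-1,3);rx=(q[:,:2]-[.5215,.229])@u;ry=(q[:,:2]-[.5215,.229])@w
m=(abs(ry)<.08)&(abs(rx)<.11)&(q[:,2]>.012)&(q[:,2]<.04);print("rail rx",np.histogram(rx[m],bins=[-.11,-.08,-.04,0,.04,.06,.08,.11]))
E
```

```text
centre [ 0.63553537 -0.22971301  0.038     ] end [ 0.53756584 -0.34719003  0.034     ] 0.1529669155104439Traceback (most recent call last):
  File "<stdin>", line 8, in <module>
cv2.error: OpenCV(4.12.0) /io/opencv/modules/imgproc/src/linefit.cpp:50: error: (-215:Assertion failed) count > 0 in function 'fitLine2D_wods'
```

```bash
python3 - <<'E'
from h import *
from scipy.spatial.transform import Rotation as Ro
c=ray_z("top",280.8,137.6,.038); e=ray_z("top",320.8,168.6,.034)
z=np.load("top0.npz");P=cloud("top",z["d"])[115:172,255:325].reshape(-1,3)
p=P[(P[:,2]>.030)&(P[:,2]<.046)]
n=(e-c)[:2]/np.linalg.norm((e-c)[:2])
d=np.linalg.norm(p[:,:2]-c[:2],axis=1);h=p[(d>.065)&((p[:,:2]-c[:2])@n>.05)&(abs((p[:,:2]-c[:2])@[-n[1],n[0]])<.03)]
f=cv2.fitLine(h[:,:2].astype(np.float32),cv2.DIST_HUBER,0,.001,.001).ravel();print("handle line",f,len(h),"yaw",np.degrees(np.arctan2(f[1],f[0])))
g=h[:,:2]-c[:2];print("along",(g@n).min(),(g@n).max(),"lat",(g@[-n[1],n[0]]).mean())
r=p[(d>.04)&(d<.062)];print("ring",(cv2.minEnclosingCircle((r[:,:2]).astype(np.float32))))
print("yaw from c-e",np.degrees(np.arctan2(*(c-e)[[1,0]])))
s=ctrl.get_state();R=Ro.from_quat(s["tcp_rot"]).as_matrix();print(s["eef_pos"],"\n",R.round(3))
b=np.load("side0.npz");Q=cloud("side",b["d"]);u=np.array([-.16,.987]);w=np.array([-u[1],u[0]])
q=Q[200:330,170:300].reshape(-1,3);rx=(q[:,:2]-[.5215,.229])@u;ry=(q[:,:2]-[.5215,.229])@w
m=(abs(ry)<.08)&(abs(rx)<.11)&(q[:,2]>.012)&(q[:,2]<.04);print("rail rx",np.histogram(rx[m],bins=[-.11,-.08,-.04,0,.04,.06,.08,.11]))
b=np.load("side0.npz")["a"];cv2.imwrite("pics/c4.png",cv2.resize(b[245:325,185:290],None,fx=7,fy=7,interpolation=cv2.INTER_CUBIC))
E
```

```text
handle line [ 0.64967126  0.7602153   0.56456316 -0.31303912] 209 yaw 49.483177
along 0.06460263539152311 0.15366450601256687 lat -0.0011386967256343935
ring ((0.6319279074668884, -0.23085720837116241), 0.05811382457613945)
yaw from c-e 50.17370810765433
[ 0.29269986 -0.60751774  0.20424656] 
 [[-0.901 -0.001  0.434]
 [-0.434  0.002 -0.901]
 [-0.    -1.    -0.002]]
rail rx (array([  0,   0,   0,   0,   0, 161, 226]), array([-0.11, -0.08, -0.04,  0.  ,  0.04,  0.06,  0.08,  0.11]))
```

View pics/c4.png

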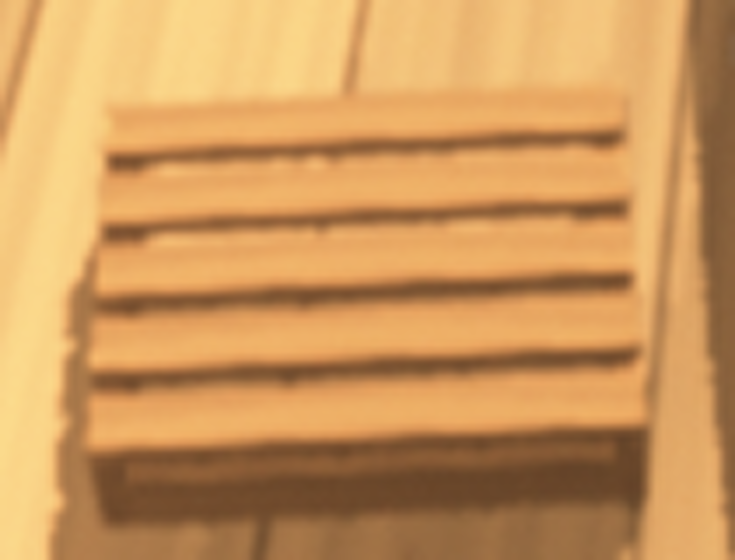

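The rail is on the +y side, so the front faces -y. I'll check clearance to the deep tub at the grasp.

```bash
python3 - <<'E'
from h import *
b=ray_z("top",287,193,.085);e=ray_z("top",337,212,.074);print("deep",b,e,np.linalg.norm((e-b)[:2]))
g=np.array([.554,-.326]);j=np.array([.643,-.766]);a=np.array([.766,.643])
for k in(-.057,-.040,-.03): print(k,np.linalg.norm(g+k*j-b[:2]))
# body box 76x85 closest pt
for hj,ha in((.038,.0425),(.0425,.038)):
    d=b[:2]-g;x,y=d@j,d@a;cx,cy=np.clip(x,-hj,hj),np.clip(y,-ha,ha);print("body gap to rim",np.hypot(x-cx,y-cy)-.055, "to handle", )
    hd=(e-b)[:2]/np.linalg.norm((e-b)[:2])
    for s in(.06,.1,.15):
        q=b[:2]+hd*s-g;x,y=q@j,q@a;print(s,np.hypot(x-np.clip(x,-hj,hj),y-np.clip(y,-ha,ha))-.012)
E
```

```text
deep [ 0.45795376 -0.23855052  0.085     ] [ 0.40110116 -0.38122957  0.074     ] 0.15358882881070923
-0.057 0.0737911827231024
-0.04 0.09040518742142713
-0.03 0.10023889057301412
body gap to rim 0.035744038530267024 to handle
0.06 0.05620484186991466
0.1 0.06443535721849629
0.15 0.09677208077624044
body gap to rim 0.03124403853026702 to handle
0.06 0.054186684137049676
0.1 0.06583791364054821
0.15 0.1005044125956101
```

Emit:
play_rows --steps '[{"claw": 6, "tx": -3.6, "tz": -1.4, "ay": -2}, {"claw": 6, "tx": -7.2, "tz": -2.8, "ay": -4}, {"claw": 6, "tx": -10.8, "tz": -4.2, "ay": -6}, {"claw": 6, "tx": -14.4, "tz": -5.6, "ay": -8}, {"claw": 6, "tx": -18, "tz": -7, "ay": -10}, {"claw": 6, "tx": -21.6, "tz": -8.4, "ay": -12}, {"claw": 6, "tx": -25.2, "tz": -9.8, "ay": -14.3}, {"claw": 6, "tx": -28.8, "tz": -11.2, "ay": -14.3}, {"claw": 6, "tx": -32.4, "tz": -12.7, "ay": -14.3}, {"claw": 6, "tx": -35.8, "tz": -14.1, "ay": -14.3}, {"claw": 6, "tx": -35.8, "tz": -14.1, "ay": -14.3}, {"claw": 6, "tx": -35.8, "tz": -14.1, "ay": -14.3}]'

```text
invalid input at $.steps[0]: expected keys claw, tx, ty, tz, ax, ay, az
```

Emit:
play_rows --steps '[{"claw": 6, "tx": -3.6, "ty": 0, "tz": -1.4, "ax": 0, "ay": -2, "az": 0}, {"claw": 6, "tx": -7.2, "ty": 0, "tz": -2.8, "ax": 0, "ay": -4, "az": 0}, {"claw": 6, "tx": -10.8, "ty": 0, "tz": -4.2, "ax": 0, "ay": -6, "az": 0}, {"claw": 6, "tx": -14.4, "ty": 0, "tz": -5.6, "ax": 0, "ay": -8, "az": 0}, {"claw": 6, "tx": -18, "ty": 0, "tz": -7, "ax": 0, "ay": -10, "az": 0}, {"claw": 6, "tx": -21.6, "ty": 0, "tz": -8.4, "ax": 0, "ay": -12, "az": 0}, {"claw": 6, "tx": -25.2, "ty": 0, "tz": -9.8, "ax": 0, "ay": -14.3, "az": 0}, {"claw": 6, "tx": -28.8, "ty": 0, "tz": -11.2, "ax": 0, "ay": -14.3, "az": 0}, {"claw": 6, "tx": -32.4, "ty": 0, "tz": -12.7, "ax": 0, "ay": -14.3, "az": 0}, {"claw": 6, "tx": -35.8, "ty": 0, "tz": -14.1, "ax": 0, "ay": -14.3, "az": 0}, {"claw": 6, "tx": -35.8, "ty": 0, "tz": -14.1, "ax": 0, "ay": -14.3, "az": 0}, {"claw": 6, "tx": -35.8, "ty": 0, "tz": -14.1, "ax": 0, "ay": -14.3, "az": 0}]'

```text
time: 1.1
eef_pos: [0.5551, -0.3238, 0.2048]
tcp_rot: [-0.244, 0.664, -0.664, 0.243]
contact_force: [-0.2, 0.5, -0.5]
opening: 0.702
```

Emit:
play_rows --steps '[{"claw": 6, "tx": 0.2, "ty": 3.5, "tz": 0.1, "ax": 0, "ay": 0, "az": 0}, {"claw": 6, "tx": 0.2, "ty": 7, "tz": 0.1, "ax": 0, "ay": 0, "az": 0}, {"claw": 6, "tx": 0.2, "ty": 10.5, "tz": 0.1, "ax": 0, "ay": 0, "az": 0}, {"claw": 6, "tx": 0.2, "ty": 12, "tz": 0.1, "ax": 0, "ay": 0, "az": 0}, {"claw": 6, "tx": 0.2, "ty": 12, "tz": 0.1, "ax": 0, "ay": 0, "az": 0}]'

```text
time: 1.52
eef_pos: [0.549, -0.3264, 0.0791]
tcp_rot: [-0.243, 0.668, -0.661, 0.239]
contact_force: [-0.3, 0.9, -0.8]
opening: 0.705
```

```bash
python3 - <<'E'
from h import *
from scipy.spatial.transform import Rotation as Ro
s=ctrl.get_state();print(s["eef_pos"],Ro.from_quat(s["tcp_rot"]).as_matrix().round(3))
b,d=cams.read_camera("side");cv2.imwrite("pics/s1.png",cv2.resize(b[110:220,190:330],None,fx=5.5,fy=5.5,interpolation=cv2.INTER_CUBIC))
E
```

```text
[ 0.54899619 -0.32641359  0.07910164] [[-0.767 -0.009  0.641]
 [-0.642  0.007 -0.767]
 [ 0.002 -1.    -0.011]]
```

View pics/s1.png

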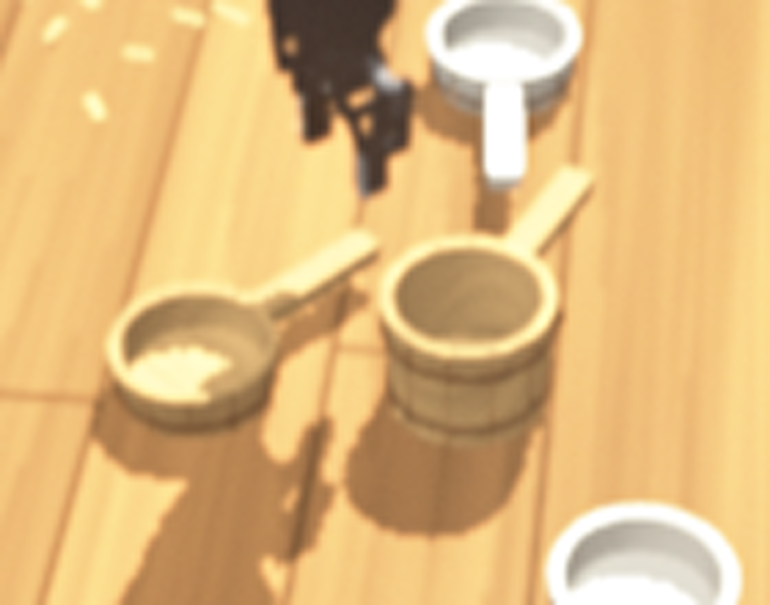

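The gripper is open above the shallow tub's handle, whose end is at crop (365,240). It stands clear of the deep tub. I'll go on down.

Emit:
play_rows --steps '[{"claw": 6, "tx": 0, "ty": 0, "tz": 0, "ax": 0, "ay": 0, "az": 0}, {"claw": 6, "tx": 0, "ty": 2, "tz": 0, "ax": 0, "ay": 0, "az": 0}, {"claw": 6, "tx": 0, "ty": 4, "tz": 0, "ax": 0, "ay": 0, "az": 0}, {"claw": 6, "tx": 0, "ty": 6, "tz": 0, "ax": 0, "ay": 0, "az": 0}, {"claw": 6, "tx": 0, "ty": 7, "tz": 0, "ax": 0, "ay": 0, "az": 0}, {"claw": 6, "tx": 0, "ty": 7.6, "tz": 0, "ax": 0, "ay": 0, "az": 0}, {"claw": 6, "tx": 0, "ty": 7.6, "tz": 0, "ax": 0, "ay": 0, "az": 0}, {"claw": 6, "tx": 0, "ty": 7.6, "tz": 0, "ax": 0, "ay": 0, "az": 0}]'

```text
time: 2.23
eef_pos: [0.5542, -0.3287, 0.0111]
tcp_rot: [0.241, -0.664, 0.665, -0.242]
contact_force: [-0.4, -0.5, 0.6]
opening: 0.705
```

```bash
python3 - <<'E'
from h import *
from scipy.spatial.transform import Rotation as Ro
s=ctrl.get_state();print(s["eef_pos"],Ro.from_quat(s["tcp_rot"]).as_matrix().round(3))
b,d=cams.read_camera("side");cv2.imwrite("pics/s2.png",cv2.resize(b[110:220,190:330],None,fx=5.5,fy=5.5,interpolation=cv2.INTER_CUBIC))
E
```

```text
[ 0.5542223  -0.32868069  0.01105264] [[-0.766  0.002  0.643]
 [-0.643 -0.002 -0.766]
 [-0.    -1.     0.002]]
```

View pics/s2.png

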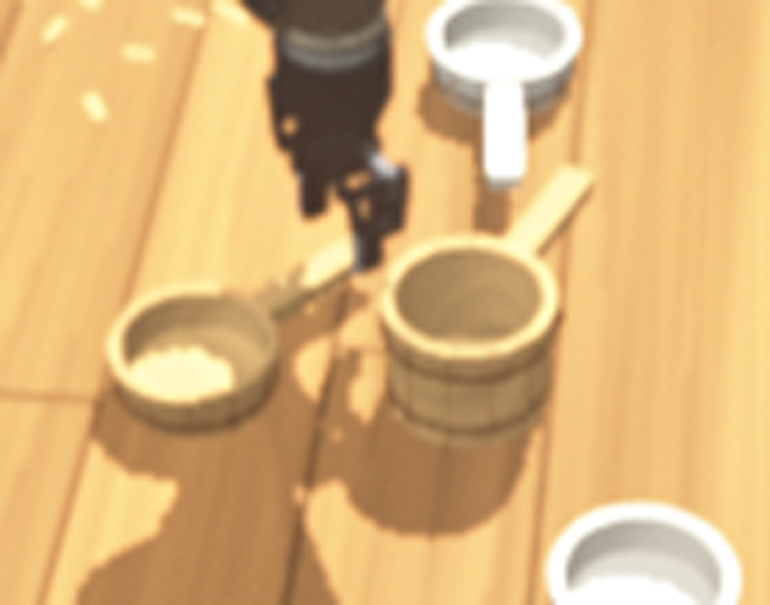

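```bash
python3 - <<'E'
from h import *
g=np.array([.554,-.3287]);j=np.array([.643,-.766])
for nm,p in dict(tcp=[*g,.011],fneg=[*(g-.035*j),.015],fpos=[*(g+.035*j),.015],grip=[.554,-.326,.034],end=[.5376,-.3472,.034],centre=[.6345,-.23,0]).items():
    q=proj("side",p);print(nm,q.round(1),((q-[190,110])*5.5).round())
a,d=cams.read_camera("top");cv2.imwrite("pics/t2.png",cv2.resize(a[100:230,240:360],None,fx=4.6,fy=4.6,interpolation=cv2.INTER_CUBIC))
E
```

```text
tcp [251.4 159.6] [338. 273.]
fneg [256.5 164.1] [366. 298.]
fpos [246.3 153.7] [310. 240.]
grip [251.1 155.4] [336. 250.]
end [256.2 151.9] [364. 231.]
centre [225.7 178.8] [196. 379.]
```

View pics/t2.png

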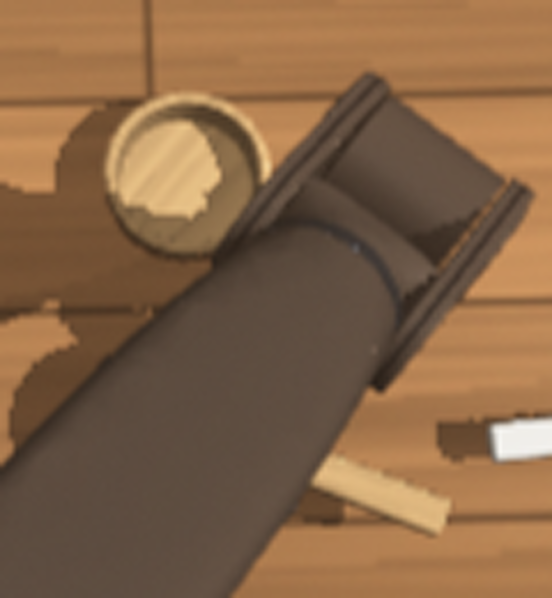

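```bash
python3 - <<'E'
from h import *
b,d=cams.read_camera("side");P=cloud("side",d)
q=P[135:170,235:270].reshape(-1,3);im=b[135:170,235:270].reshape(-1,3).astype(int)
m=(im.sum(1)<300)&(abs(q[:,0]-.554)<.1)&(abs(q[:,1]+.33)<.1)&(q[:,2]>.005)
q=q[m];o=np.argsort(q[:,2])[:25];print(q[o].round(3))
cv2.imwrite("pics/s3.png",cv2.resize(b[130:185,225:285],None,fx=10,fy=10,interpolation=cv2.INTER_NEAREST))
E
```

```text
[[ 0.576 -0.355  0.043]
 [ 0.569 -0.354  0.049]
 [ 0.572 -0.352  0.051]
 [ 0.571 -0.345  0.052]
 [ 0.578 -0.344  0.053]
 [ 0.524 -0.297  0.055]
 [ 0.531 -0.29   0.055]
 [ 0.575 -0.346  0.056]
 [ 0.535 -0.294  0.056]
 [ 0.575 -0.35   0.057]
 [ 0.527 -0.288  0.058]
 [ 0.524 -0.297  0.059]
 [ 0.567 -0.348  0.06 ]
 [ 0.571 -0.347  0.06 ]
 [ 0.531 -0.289  0.061]
 [ 0.535 -0.294  0.061]
 [ 0.527 -0.29   0.061]
 [ 0.568 -0.352  0.061]
 [ 0.579 -0.351  0.061]
 [ 0.578 -0.345  0.061]
 [ 0.577 -0.339  0.061]
 [ 0.569 -0.357  0.062]
 [ 0.531 -0.292  0.063]
 [ 0.564 -0.355  0.064]
 [ 0.571 -0.346  0.065]]
```

View pics/s3.png

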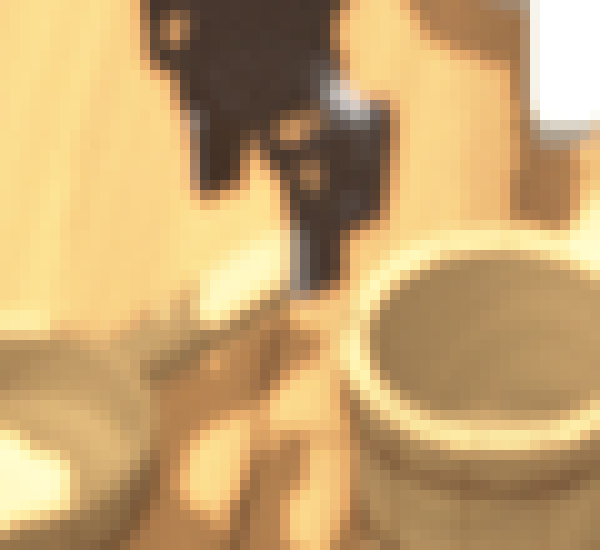

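```bash
python3 - <<'E'
from h import *
b,d=cams.read_camera("side");P=cloud("side",d)
for v in range(150,168): print(v,[(tuple((P[v,u]*1000).round().astype(int).tolist()),int(b[v,u].sum())) for u in range(253,260)])
a=np.load("side0.npz")
E
```

```text
150 [((542, -296, 87), 419), ((538, -293, 90), 225), ((534, -293, 90), 182), ((530, -290, 93), 183), ((524, -275, 106), 182), ((520, -272, 109), 184), ((517, -273, 109), 209)]
151 [((556, -391, 0), 467), ((538, -295, 83), 257), ((534, -290, 88), 175), ((529, -280, 97), 177), ((524, -271, 105), 181), ((521, -274, 103), 184), ((517, -271, 106), 200)]
152 [((556, -387, -2), 537), ((537, -289, 84), 332), ((533, -287, 86), 206), ((529, -284, 89), 179), ((524, -272, 99), 177), ((521, -275, 97), 180), ((517, -274, 98), 205)]
153 [((550, -349, 27), 598), ((538, -293, 76), 411), ((534, -292, 77), 255), ((531, -293, 76), 189), ((525, -276, 92), 173), ((520, -268, 99), 183), ((516, -267, 100), 288)]
154 [((549, -342, 27), 618), ((537, -289, 75), 441), ((535, -297, 68), 293), ((531, -291, 73), 199), ((525, -274, 89), 172), ((520, -269, 93), 203), ((521, -296, 69), 370)]
155 [((548, -331, 32), 626), ((539, -298, 62), 453), ((535, -295, 65), 296), ((531, -295, 65), 203), ((527, -294, 67), 168), ((524, -296, 65), 201), ((520, -293, 67), 384)]
156 [((547, -324, 34), 648), ((538, -289, 65), 469), ((5
[... 1303 characters left out ...]
6, 81), 616)]
164 [((547, -320, -2), 360), ((544, -322, -4), 381), ((540, -320, -2), 383), ((535, -315, 4), 426), ((533, -323, -4), 521), ((528, -318, 1), 581), ((513, -231, 82), 640)]
165 [((547, -315, -2), 374), ((543, -314, -2), 400), ((539, -317, -4), 411), ((536, -316, -3), 469), ((531, -312, 1), 553), ((528, -317, -3), 591), ((512, -227, 80), 645)]
166 [((546, -307, -1), 393), ((542, -310, -3), 450), ((539, -313, -5), 506), ((534, -306, 2), 534), ((532, -316, -7), 569), ((528, -312, -3), 570), ((514, -238, 66), 614)]
167 [((544, -297, 4), 449), ((541, -303, -1), 538), ((538, -307, -5), 583), ((534, -306, -4), 591), ((530, -304, -1), 581), ((527, -309, -5), 543), ((513, -236, 63), 538)]
```

The camera puts the near fingertip at z≈0.04 while the measured TCP is at 0.011, more than the stated swing-back explains. I'll raise the arm, close to handle width in free air and see where the tips are.

Emit:
play_rows --steps '[{"claw": 6, "tx": 0, "ty": -3, "tz": 0, "ax": 0, "ay": 0, "az": 0}, {"claw": 6, "tx": 0, "ty": -6, "tz": 0, "ax": 0, "ay": 0, "az": 0}, {"claw": 6, "tx": 0, "ty": -8, "tz": 0, "ax": 0, "ay": 0, "az": 0}, {"claw": 2.6, "tx": 0, "ty": -8, "tz": 0, "ax": 0, "ay": 0, "az": 0}, {"claw": 2.6, "tx": 0, "ty": -8, "tz": 0, "ax": 0, "ay": 0, "az": 0}, {"claw": 2.6, "tx": 0, "ty": -8, "tz": 0, "ax": 0, "ay": 0, "az": 0}, {"claw": 2.6, "tx": 0, "ty": -8, "tz": 0, "ax": 0, "ay": 0, "az": 0}, {"claw": 2.6, "tx": 0, "ty": -8, "tz": 0, "ax": 0, "ay": 0, "az": 0}]'

```text
time: 3.1
eef_pos: [0.5523, -0.327, 0.0875]
tcp_rot: [-0.243, 0.666, -0.663, 0.241]
contact_force: [-0.1, -0.3, 0.7]
opening: 0.301
```

```bash
cat > tip.py <<'E'
from h import *
import sys
s=ctrl.get_state();e=s["eef_pos"];print(e,s["opening"])
b,d=cams.read_camera("side");P=cloud("side",d)
q=P[100:190,220:290].reshape(-1,3)
m=(np.hypot(q[:,0]-e[0],q[:,1]-e[1])<.06)&(q[:,2]>.045);q=q[m]
o=np.argsort(q[:,2]);print(q[o[:30:3]].round(3))
print(proj("side",e))
cv2.imwrite(sys.argv[1],cv2.resize(b[110:185,210:310],None,fx=8,fy=8,interpolation=cv2.INTER_NEAREST))
E
python3 tip.py pics/s4.png
```

```text
[ 0.55233899 -0.32697154  0.08746045] 0.3008069004168419
[[ 0.564 -0.337  0.111]
 [ 0.56  -0.334  0.114]
 [ 0.532 -0.314  0.114]
 [ 0.549 -0.309  0.116]
 [ 0.57  -0.331  0.12 ]
 [ 0.542 -0.305  0.121]
 [ 0.56  -0.335  0.122]
 [ 0.563 -0.334  0.122]
 [ 0.542 -0.307  0.123]
 [ 0.56  -0.336  0.125]]
[251.08910331 144.04898876]
```

View pics/s4.png

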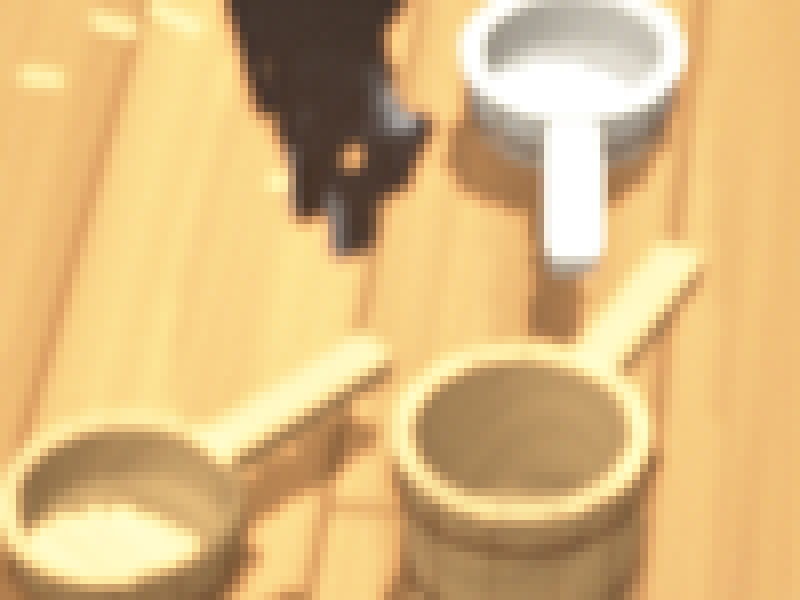

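At handle width the tips still sit about 20 mm above the reported TCP. The camera's own heights for the handle and table read correctly, so I'll go lower in guarded stages and watch the force.

Emit:
play_rows --steps '[{"claw": 6, "tx": 0, "ty": 0, "tz": 0, "ax": 0, "ay": 0, "az": 0}, {"claw": 6, "tx": 0, "ty": 0, "tz": 0, "ax": 0, "ay": 0, "az": 0}, {"claw": 6, "tx": 0, "ty": 2.5, "tz": 0, "ax": 0, "ay": 0, "az": 0}, {"claw": 6, "tx": 0, "ty": 5, "tz": 0, "ax": 0, "ay": 0, "az": 0}, {"claw": 6, "tx": 0, "ty": 7, "tz": 0, "ax": 0, "ay": 0, "az": 0}, {"claw": 6, "tx": 0, "ty": 8, "tz": 0, "ax": 0, "ay": 0, "az": 0}, {"claw": 6, "tx": 0, "ty": 8.4, "tz": 0, "ax": 0, "ay": 0, "az": 0}, {"claw": 6, "tx": 0, "ty": 8.4, "tz": 0, "ax": 0, "ay": 0, "az": 0}, {"claw": 6, "tx": 0, "ty": 8.4, "tz": 0, "ax": 0, "ay": 0, "az": 0}]'

```text
time: 3.9
eef_pos: [0.5541, -0.3284, 0.0066]
tcp_rot: [0.242, -0.664, 0.665, -0.242]
contact_force: [0.2, 0.5, 1.1]
opening: 0.704
```

```bash
sed -i 's/>.045/>.02/' tip.py; python3 tip.py pics/s5.png
```

```text
[ 0.55409408 -0.32840501  0.0065583 ] 0.7037245844455206
[[ 0.546 -0.317  0.02 ]
 [ 0.558 -0.298  0.021]
 [ 0.571 -0.285  0.023]
 [ 0.573 -0.326  0.025]
 [ 0.555 -0.299  0.026]
 [ 0.578 -0.28   0.026]
 [ 0.552 -0.309  0.027]
 [ 0.549 -0.309  0.027]
 [ 0.547 -0.325  0.028]
 [ 0.549 -0.314  0.028]]
[251.384618   160.58948951]
```

View pics/s5.png

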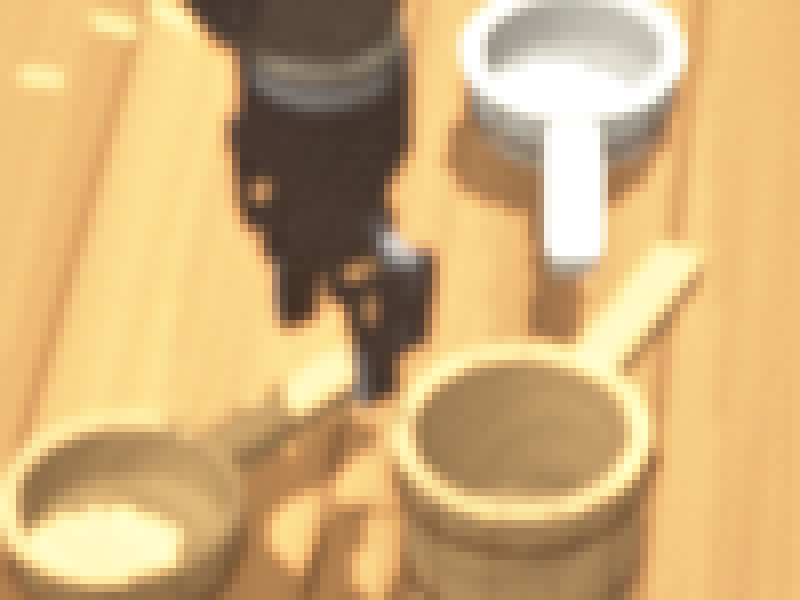

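Emit:
play_rows --steps '[{"claw": 6, "tx": 0, "ty": 0.6, "tz": 0, "ax": 0, "ay": 0, "az": 0}, {"claw": 6, "tx": 0, "ty": 1.2, "tz": 0, "ax": 0, "ay": 0, "az": 0}, {"claw": 6, "tx": 0, "ty": 1.2, "tz": 0, "ax": 0, "ay": 0, "az": 0}, {"claw": 6, "tx": 0, "ty": 1.2, "tz": 0, "ax": 0, "ay": 0, "az": 0}]'

```text
time: 4.28
eef_pos: [0.553, -0.3275, -0.007]
tcp_rot: [-0.242, 0.665, -0.664, 0.242]
contact_force: [-0.1, 1.0, 0.2]
opening: 0.706
```

```bash
python3 tip.py pics/s6.png
```

```text
[ 0.55298972 -0.3275028  -0.00699126] 0.7056475794479193
[[ 0.559 -0.3    0.02 ]
 [ 0.567 -0.359  0.021]
 [ 0.565 -0.292  0.022]
 [ 0.546 -0.315  0.022]
 [ 0.569 -0.351  0.023]
 [ 0.546 -0.319  0.024]
 [ 0.562 -0.355  0.025]
 [ 0.565 -0.293  0.026]
 [ 0.558 -0.298  0.026]
 [ 0.568 -0.292  0.027]]
[251.76443443 163.478169  ]
```

View pics/s6.png

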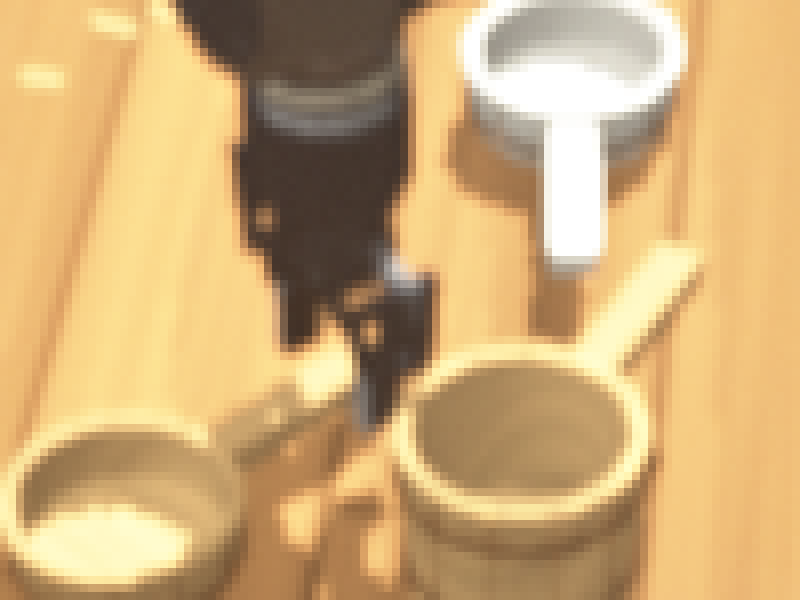

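No contact force at TCP z=-0.007, so the reported TCP really reads about 20 mm low. The tips, at crop (370,425), are now beside the handle. I'll go slightly lower and close.

Emit:
play_rows --grip_force 60 --steps '[{"claw": 6, "tx": 0, "ty": 0.4, "tz": 0, "ax": 0, "ay": 0, "az": 0}, {"claw": 6, "tx": 0, "ty": 0.6, "tz": 0, "ax": 0, "ay": 0, "az": 0}, {"claw": 6, "tx": 0, "ty": 0.6, "tz": 0, "ax": 0, "ay": 0, "az": 0}, {"claw": 4, "tx": 0, "ty": 0.6, "tz": 0, "ax": 0, "ay": 0, "az": 0}, {"claw": 3, "tx": 0, "ty": 0.6, "tz": 0, "ax": 0, "ay": 0, "az": 0}, {"claw": 1.5, "tx": 0, "ty": 0.6, "tz": 0, "ax": 0, "ay": 0, "az": 0}, {"claw": 1.5, "tx": 0, "ty": 0.6, "tz": 0, "ax": 0, "ay": 0, "az": 0}, {"claw": 1.5, "tx": 0, "ty": 0.6, "tz": 0, "ax": 0, "ay": 0, "az": 0}, {"claw": 1.5, "tx": 0, "ty": 0.6, "tz": 0, "ax": 0, "ay": 0, "az": 0}]'

```text
time: 5.08
eef_pos: [0.5536, -0.3278, -0.012]
tcp_rot: [0.242, -0.664, 0.664, -0.242]
contact_force: [-1.5, 1.3, 3.5]
opening: 0.262
```

```bash
python3 tip.py pics/s7.png; python3 -c "
from h import *
s=ctrl.get_state();print(s['contact_force'],s['qpos'],s['wrist_torque'])"
```

```text
[ 0.55360914 -0.3277862  -0.01198377] 0.26237545456294364
[[ 0.545 -0.307  0.02 ]
 [ 0.56  -0.309  0.021]
 [ 0.573 -0.297  0.022]
 [ 0.548 -0.303  0.023]
 [ 0.553 -0.313  0.023]
 [ 0.561 -0.318  0.023]
 [ 0.546 -0.313  0.024]
 [ 0.529 -0.331  0.024]
 [ 0.545 -0.306  0.025]
 [ 0.606 -0.299  0.026]]
[251.65218593 164.40631156]
[-1.29940587  2.22157627  3.23956914] [-6.92184003e-01  4.68470504e-01  1.77415399e+00  2.51400704e-04
  8.98602497e-01  1.79760130e-01] [ 0.40353187 -0.07812189  0.19373434]
```

View pics/s7.png

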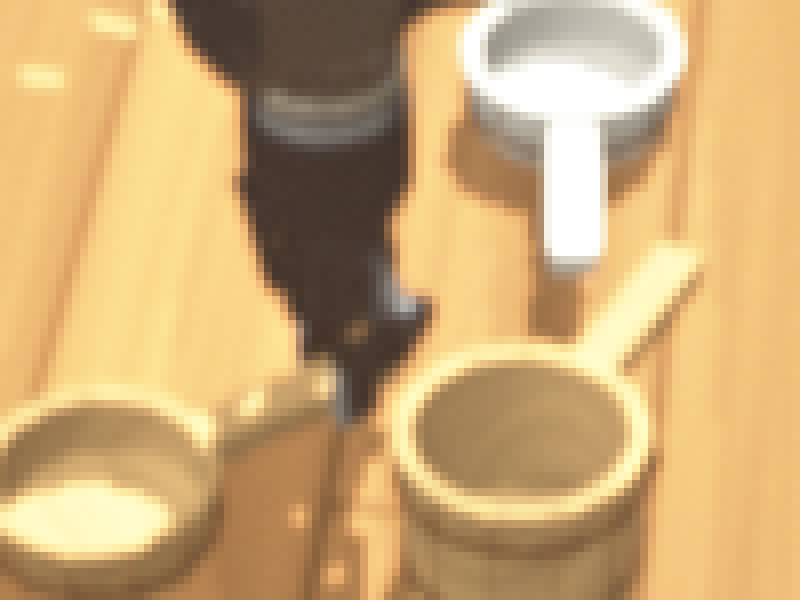

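The grip stopped on the handle, but the tub shifted in view. I'll check how.

```bash
python3 - <<'E'
from h import *
a,d=cams.read_camera("top");cv2.imwrite("pics/t3.png",cv2.resize(a[100:230,240:360],None,fx=4.6,fy=4.6,interpolation=cv2.INTER_CUBIC))
P=cloud("top",d)[110:170,250:310].reshape(-1,3);c0=np.array([.6345,-.23]);m=(np.linalg.norm(P[:,:2]-c0,axis=1)<.075)&(P[:,2]>.028)&(P[:,2]<.09)
q=P[m];A=np.c_[q[:,:2],np.ones(len(q))];print("plane",np.linalg.lstsq(A,q[:,2],rcond=None)[0],q.min(0),q.max(0),len(q))
b,d=cams.read_camera("side");cv2.imwrite("pics/s8.png",cv2.resize(b[140:200,195:275],None,fx=10,fy=10,interpolation=cv2.INTER_CUBIC))
P=cloud("side",d)[140:200,195:245].reshape(-1,3);m=(np.linalg.norm(P[:,:2]-c0,axis=1)<.075)&(P[:,2]>.028)&(P[:,2]<.09)
q=P[m];A=np.c_[q[:,:2],np.ones(len(q))];print("plane",np.linalg.lstsq(A,q[:,2],rcond=None)[0],q.min(0),q.max(0),len(q))
E
```

```text
plane [-0.01716765  0.0062346   0.05012809] [ 0.59477044 -0.29821209  0.02813114] [ 0.7046783  -0.19089865  0.04862331] 244
plane [0.00735849 0.00343895 0.02999922] [ 0.58157642 -0.29854322  0.02823979] [ 0.70341236 -0.18495587  0.04123739] 222
```

View pics/t3.png

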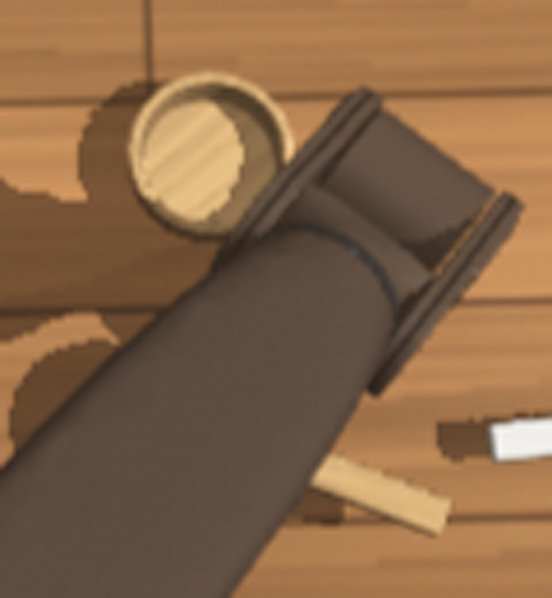

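View pics/s8.png

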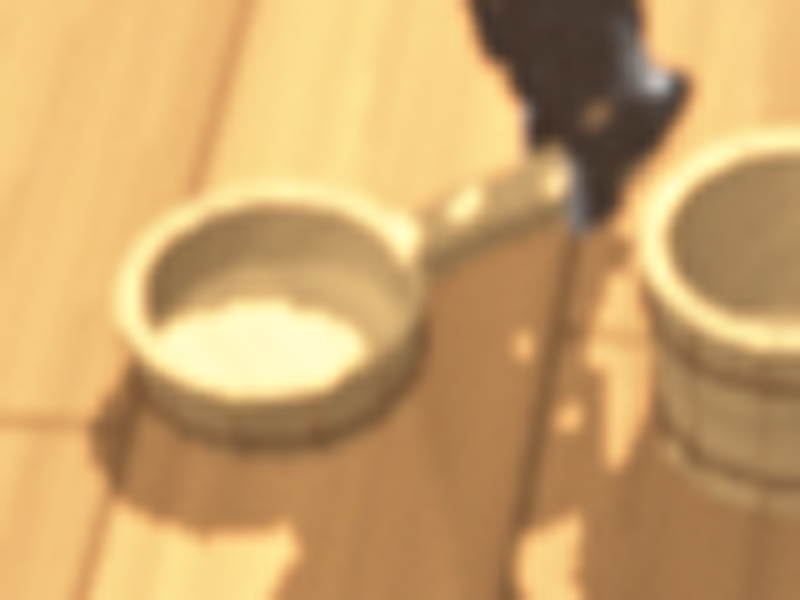

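The tub is level and gripped. It turned about 9° in yaw around the grip as the jaws closed, so the real jaw axis is offset from the reported one. I'll lift slightly, swing clear of the deep tub, and correct the yaw by camera later.

Emit:
play_rows --steps '[{"claw": 1.5, "tx": 0, "ty": -0.5, "tz": 0, "ax": 0, "ay": 0, "az": 0}, {"claw": 1.5, "tx": 0, "ty": -1, "tz": 0, "ax": 0, "ay": 0, "az": 0}, {"claw": 1.5, "tx": -1, "ty": -1.2, "tz": -0.4, "ax": 0, "ay": -2, "az": 0}, {"claw": 1.5, "tx": -2.5, "ty": -1.2, "tz": -1, "ax": 0, "ay": -5, "az": 0}, {"claw": 1.5, "tx": -4, "ty": -1.2, "tz": -1.7, "ax": 0, "ay": -8, "az": 0}, {"claw": 1.5, "tx": -5.5, "ty": -1.2, "tz": -2.4, "ax": 0, "ay": -12, "az": 0}, {"claw": 1.5, "tx": -7, "ty": -1.2, "tz": -3, "ax": 0, "ay": -16, "az": 0}, {"claw": 1.5, "tx": -8.5, "ty": -1.2, "tz": -3.7, "ax": 0, "ay": -20, "az": 0}, {"claw": 1.5, "tx": -10.3, "ty": -1.2, "tz": -4.4, "ax": 0, "ay": -24, "az": 0}, {"claw": 1.5, "tx": -10.3, "ty": -1.2, "tz": -4.4, "ax": 0, "ay": -24, "az": 0}]'

```text
time: 6.07
eef_pos: [0.605, -0.2243, -0.0008]
tcp_rot: [-0.376, 0.599, -0.598, 0.377]
contact_force: [0.5, 0.3, -1.7]
opening: 0.269
```

```bash
python3 - <<'E'
from h import *
s=ctrl.get_state();print(s["eef_pos"],s["qpos"],s["opening"])
b,d=cams.read_camera("side");cv2.imwrite("pics/s9.png",b[100:340,150:370].repeat(2,0).repeat(2,1))
a,d=cams.read_camera("top");cv2.imwrite("pics/t9.png",a[90:250,80:350].repeat(2,0).repeat(2,1))
E
```

```text
[ 0.60500363 -0.22428945 -0.00081501] [-5.12474022e-01  4.55645822e-01  1.76729658e+00  1.27316662e-03
  9.19348186e-01 -6.58786239e-02] 0.2687355047879208
```

View pics/s9.png

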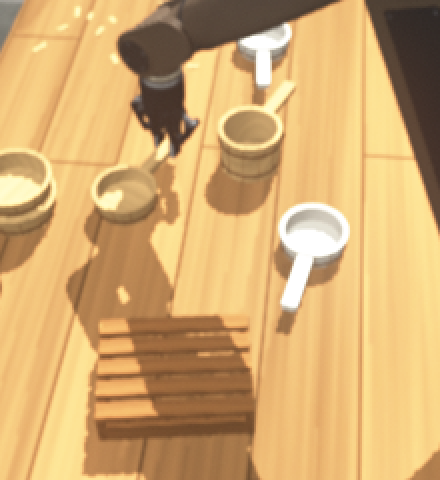

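View pics/t9.png

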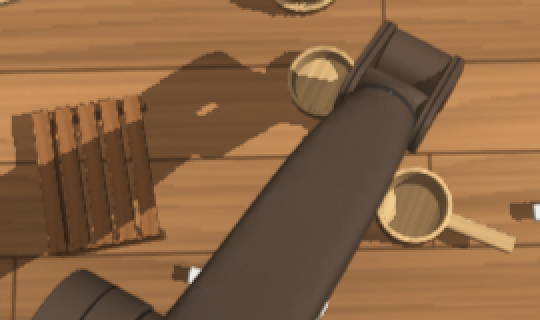

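Emit:
play_rows --steps '[{"claw": 1.5, "tx": -1, "ty": 0, "tz": -0.8, "ax": 0, "ay": -3, "az": 0}, {"claw": 1.5, "tx": -2.5, "ty": 0, "tz": -2, "ax": 0, "ay": -6, "az": 0}, {"claw": 1.5, "tx": -4, "ty": 0, "tz": -3.2, "ax": 0, "ay": -10, "az": 0}, {"claw": 1.5, "tx": -5.5, "ty": 0, "tz": -4.4, "ax": 0, "ay": -14, "az": 0}, {"claw": 1.5, "tx": -7, "ty": 0, "tz": -5.6, "ax": 0, "ay": -18, "az": 0}, {"claw": 1.5, "tx": -8.5, "ty": 0, "tz": -6.8, "ax": 0, "ay": -22, "az": 0}, {"claw": 1.5, "tx": -10, "ty": 0, "tz": -8, "ax": 0, "ay": -26, "az": 0}, {"claw": 1.5, "tx": -11.5, "ty": 0, "tz": -9.2, "ax": 0, "ay": -30, "az": 0}, {"claw": 1.5, "tx": -13, "ty": 0, "tz": -10.3, "ax": 0, "ay": -33.7, "az": 0}, {"claw": 1.5, "tx": -13.8, "ty": 0, "tz": -11, "ax": 0, "ay": -33.7, "az": 0}, {"claw": 1.5, "tx": -13.8, "ty": 0, "tz": -11, "ax": 0, "ay": -33.7, "az": 0}, {"claw": 1.5, "tx": -13.8, "ty": 0, "tz": -11, "ax": 0, "ay": -33.7, "az": 0}]'

```text
time: 7.17
eef_pos: [0.5657, -0.056, -0.0004]
tcp_rot: [0.532, -0.465, 0.466, -0.532]
contact_force: [0.3, -1.3, -2.0]
opening: 0.265
```

```bash
python3 - <<'E'
from h import *
s=ctrl.get_state();print(s["eef_pos"],s["qpos"],s["opening"])
b,d=cams.read_camera("side");cv2.imwrite("pics/s10.png",cv2.resize(b[140:330,170:320],None,fx=3,fy=3));np.savez("s10.npz",a=b,d=d)
a,d=cams.read_camera("top");cv2.imwrite("pics/t10.png",cv2.resize(a[110:240,80:280],None,fx=4,fy=4));np.savez("t10.npz",a=a,d=d)
E
```

```text
[ 5.65700247e-01 -5.60486637e-02 -3.50586030e-04] [-2.76961240e-01  3.13910211e-01  1.96239311e+00 -6.26062943e-04
  8.64559323e-01 -4.10234755e-01] 0.26503173595073237
```

View pics/s10.png

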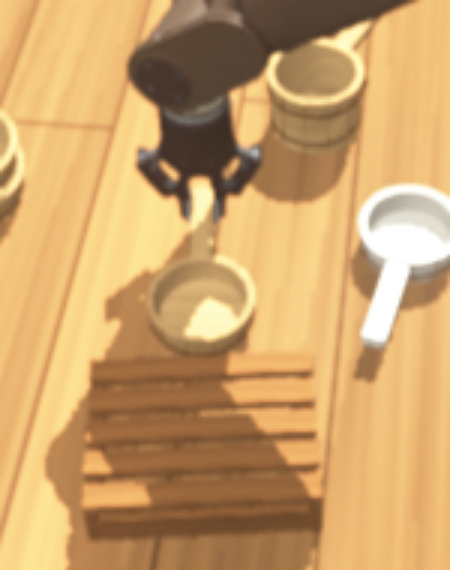

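View pics/t10.png

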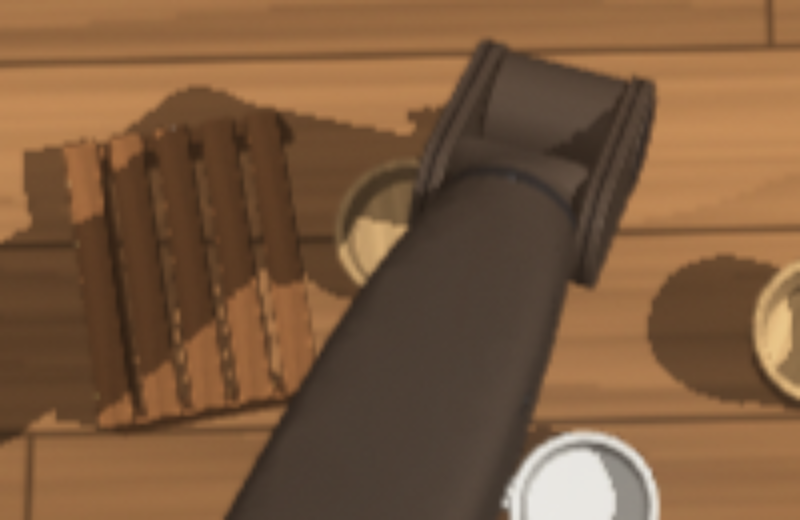

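```bash
python3 - <<'E'
from h import *
z=np.load("s10.npz");P=cloud("side",z["d"]);a=z["a"]
q=P[222:262,216:258].reshape(-1,3)
o=np.array([.5215,.229]);u=np.array([-.16,.987]);w=np.array([-u[1],u[0]])
r=np.c_[(q[:,:2]-o)@u,(q[:,:2]-o)@w,q[:,2]]
m=(r[:,0]<-.085)&(r[:,2]>.035)&(r[:,2]<.07);r=r[m]
print(len(r),r.min(0),r.max(0),np.percentile(r[:,2],[50,80,90,97]))
for zz in(.038,.045,.05):
  p=ray_z("side",237.2,240,zz);print(zz,p.round(3),((p[:2]-o)@u).round(4),((p[:2]-o)@w).round(4))
s=np.array([.5657,-.056]);print("grip rack",(s-o)@u,(s-o)@w)
zt=np.load("t10.npz");Q=cloud("top",zt["d"])[145:185,160:186].reshape(-1,3);r=np.c_[(Q[:,:2]-o)@u,(Q[:,:2]-o)@w,Q[:,2]]
m=(r[:,2]>.035)&(r[:,0]<-.085)&(r[:,2]<.08);print("top",r[m].min(0),r[m].max(0),np.percentile(r[m][:,2],[50,80,90]))
cv2.imwrite("pics/s11.png",cv2.resize(a[195:265,205:275],None,fx=8,fy=8,interpolation=cv2.INTER_CUBIC))
E
```

```text
339 [-0.2346085  -0.05278116  0.03501838] [-0.10355398  0.05430017  0.05250667] [0.04379946 0.04633178 0.04780261 0.04917191]
0.038 [0.545 0.07  0.038] -0.161 0.0024
0.045 [0.544 0.075 0.045] -0.1555 0.0027
0.05 [0.543 0.079 0.05 ] -0.1515 0.0029
grip rack -0.28836700000000004 0.0019745999999999904
top [-0.17709401 -0.05516853  0.03505132] [-0.10784012  0.03390729  0.05523261] [0.04677045 0.04893106 0.04995192]
```

View pics/s11.png

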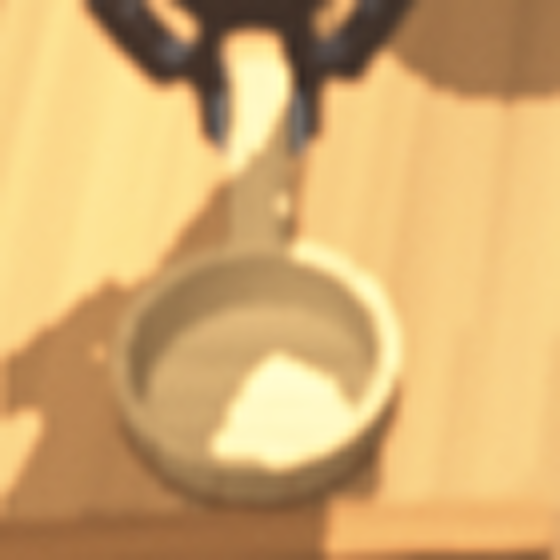

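The tub is centred on the rack axis: rack frame x≈-0.158, y≈+0.002, rim about 48 mm up. I'll lower it 9 mm so it passes under the 48 mm slats, then slide in.

Emit:
play_rows --steps '[{"claw": 1.5, "tx": 0, "ty": 0.5, "tz": 0, "ax": 0, "ay": 0, "az": 0}, {"claw": 1.5, "tx": 0, "ty": 0.9, "tz": 0, "ax": 0, "ay": 0, "az": 0}, {"claw": 1.5, "tx": 0, "ty": 0.9, "tz": 0, "ax": 0, "ay": 0, "az": 0}, {"claw": 1.5, "tx": -1.5, "ty": 0.9, "tz": 0, "ax": 0, "ay": 0, "az": 0}, {"claw": 1.5, "tx": -3, "ty": 0.9, "tz": -0.1, "ax": 0, "ay": 0, "az": 0}, {"claw": 1.5, "tx": -4.5, "ty": 0.9, "tz": -0.1, "ax": 0, "ay": 0, "az": 0}, {"claw": 1.5, "tx": -6, "ty": 0.9, "tz": -0.2, "ax": 0, "ay": 0, "az": 0}, {"claw": 1.5, "tx": -6, "ty": 0.9, "tz": -0.2, "ax": 0, "ay": 0, "az": 0}, {"claw": 1.5, "tx": -6, "ty": 0.9, "tz": -0.2, "ax": 0, "ay": 0, "az": 0}]'

```text
time: 8.02
eef_pos: [0.5548, 0.0051, -0.0097]
tcp_rot: [0.533, -0.465, 0.464, -0.533]
contact_force: [0.4, -1.0, -1.3]
opening: 0.262
```

```bash
python3 - <<'E'
from h import *
s=ctrl.get_state();print(s["eef_pos"],s["opening"],s["contact_force"])
b,d=cams.read_camera("side");cv2.imwrite("pics/s12.png",cv2.resize(b[195:325,180:295],None,fx=4.6,fy=4.6,interpolation=cv2.INTER_CUBIC))
E
```

```text
[ 0.55482008  0.00510777 -0.00968217] 0.2623018209040425 [ 0.35632937 -0.99807017 -1.2809118 ]
```

View pics/s12.png

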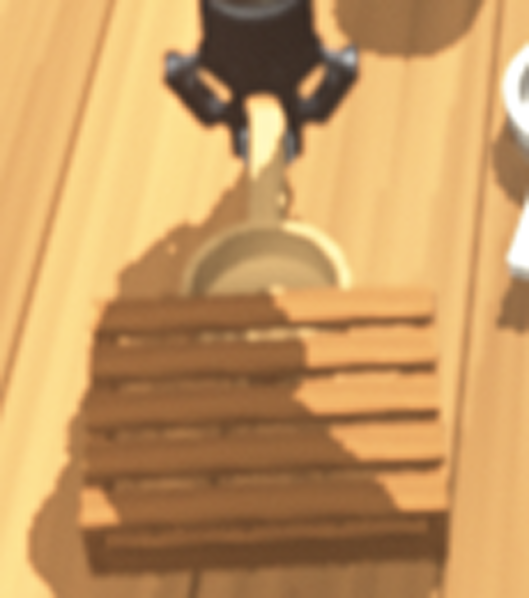

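The tub is partly under the front slat with no contact. Its rim is visible from (185,290) to (350,290). I'll push on another 92 mm.

Emit:
play_rows --steps '[{"claw": 1.5, "tx": -1.5, "ty": 0, "tz": 0, "ax": 0, "ay": 0, "az": 0}, {"claw": 1.5, "tx": -3, "ty": 0, "tz": -0.1, "ax": 0, "ay": 0, "az": 0}, {"claw": 1.5, "tx": -4.5, "ty": 0, "tz": -0.1, "ax": 0, "ay": 0, "az": 0}, {"claw": 1.5, "tx": -6, "ty": 0, "tz": -0.2, "ax": 0, "ay": 0, "az": 0}, {"claw": 1.5, "tx": -7.2, "ty": 0, "tz": -0.2, "ax": 0, "ay": 0, "az": 0}, {"claw": 1.5, "tx": -8.2, "ty": 0, "tz": -0.2, "ax": 0, "ay": 0, "az": 0}, {"claw": 1.5, "tx": -9.2, "ty": 0, "tz": -0.2, "ax": 0, "ay": 0, "az": 0}, {"claw": 1.5, "tx": -9.2, "ty": 0, "tz": -0.2, "ax": 0, "ay": 0, "az": 0}, {"claw": 1.5, "tx": -9.2, "ty": 0, "tz": -0.2, "ax": 0, "ay": 0, "az": 0}]'

```text
time: 8.82
eef_pos: [0.5412, 0.0946, -0.0095]
tcp_rot: [0.533, -0.465, 0.465, -0.533]
contact_force: [0.1, -0.1, -1.8]
opening: 0.267
```

```bash
python3 - <<'E'
from h import *
s=ctrl.get_state();e=s["eef_pos"];print(e,s["opening"],s["contact_force"],"centre rack x",(e[:2]-[.5215,.229])@[-.16,.987]+.130)
b,d=cams.read_camera("side");cv2.imwrite("pics/s13.png",cv2.resize(b[195:325,180:295],None,fx=4.6,fy=4.6,interpolation=cv2.INTER_CUBIC))
E
```

```text
[ 0.541238    0.09462992 -0.00949252] 0.26695482820521593 [ 0.06506076 -0.12482905 -1.80811512] centre rack x -0.00578135240913677
```

View pics/s13.png

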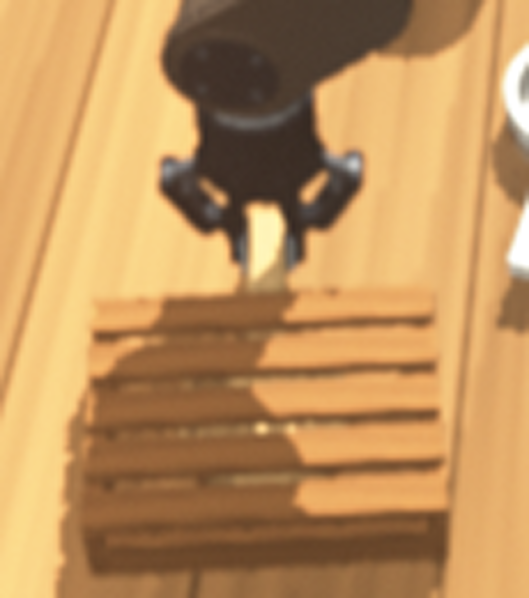

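The body is under the slats with only the handle out, at (268,245). Now I'll set it down, release and rise straight up.

Emit:
play_rows --steps '[{"claw": 1.5, "tx": 0, "ty": 0.2, "tz": 0, "ax": 0, "ay": 0, "az": 0}, {"claw": 1.5, "tx": 0, "ty": 0.2, "tz": 0, "ax": 0, "ay": 0, "az": 0}, {"claw": 5, "tx": 0, "ty": 0.2, "tz": 0, "ax": 0, "ay": 0, "az": 0}, {"claw": 5, "tx": 0, "ty": 0.2, "tz": 0, "ax": 0, "ay": 0, "az": 0}, {"claw": 5, "tx": 0, "ty": 0.2, "tz": 0, "ax": 0, "ay": 0, "az": 0}, {"claw": 5, "tx": 0, "ty": 0.2, "tz": 0, "ax": 0, "ay": 0, "az": 0}, {"claw": 5, "tx": 0, "ty": 0.2, "tz": 0, "ax": 0, "ay": 0, "az": 0}]'

```text
time: 9.45
eef_pos: [0.5413, 0.0944, -0.0114]
tcp_rot: [-0.532, 0.465, -0.465, 0.533]
contact_force: [0.5, 0.4, 0.4]
opening: 0.587
```

Emit:
play_rows --steps '[{"claw": 5, "tx": 0, "ty": -1, "tz": 0, "ax": 0, "ay": 0, "az": 0}, {"claw": 5, "tx": 0, "ty": -3, "tz": 0, "ax": 0, "ay": 0, "az": 0}, {"claw": 5, "tx": 0, "ty": -6, "tz": 0, "ax": 0, "ay": 0, "az": 0}, {"claw": 5, "tx": 0, "ty": -9, "tz": 0, "ax": 0, "ay": 0, "az": 0}, {"claw": 5, "tx": 0, "ty": -12, "tz": 0, "ax": 0, "ay": 0, "az": 0}, {"claw": 5, "tx": 2, "ty": -15, "tz": 0, "ax": 0, "ay": 0, "az": 0}, {"claw": 5, "tx": 5, "ty": -18, "tz": 0, "ax": 0, "ay": 0, "az": 0}, {"claw": 5, "tx": 8, "ty": -18, "tz": 0, "ax": 0, "ay": 0, "az": 0}, {"claw": 5, "tx": 11.5, "ty": -18, "tz": 0, "ax": 0, "ay": 0, "az": 0}, {"claw": 5, "tx": 15, "ty": -18, "tz": 0, "ax": 0, "ay": 0, "az": 0}, {"claw": 5, "tx": 18, "ty": -18, "tz": 0, "ax": 0, "ay": 0, "az": 0}, {"claw": 5, "tx": 18, "ty": -18, "tz": 0, "ax": 0, "ay": 0, "az": 0}]'

```text
time: 10.45
eef_pos: [0.5661, -0.0888, 0.1698]
tcp_rot: [0.532, -0.465, 0.468, -0.531]
contact_force: [-0.4, 0.1, -0.1]
opening: 0.585
```

```bash
python3 - <<'E'
from h import *
s=ctrl.get_state();print(s["eef_pos"],s["opening"],s["contact_force"],s["time"])
b,d=cams.read_camera("side");cv2.imwrite("pics/s14.png",cv2.resize(b[120:330,150:330],None,fx=2.8,fy=2.8,interpolation=cv2.INTER_CUBIC))
a,d=cams.read_camera("top");cv2.imwrite("pics/t14.png",cv2.resize(a[110:240,80:280],None,fx=4,fy=4,interpolation=cv2.INTER_CUBIC));np.savez("t14.npz",a=a,d=d)
E
```

```text
[ 0.56605254 -0.08880287  0.16981618] 0.5848156907740731 [-0.44546258  0.08180454 -0.08135705] 10.45
```

View pics/s14.png

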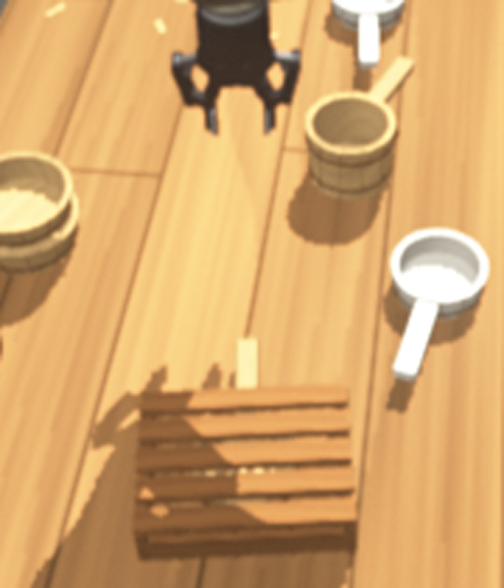

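View pics/t14.png

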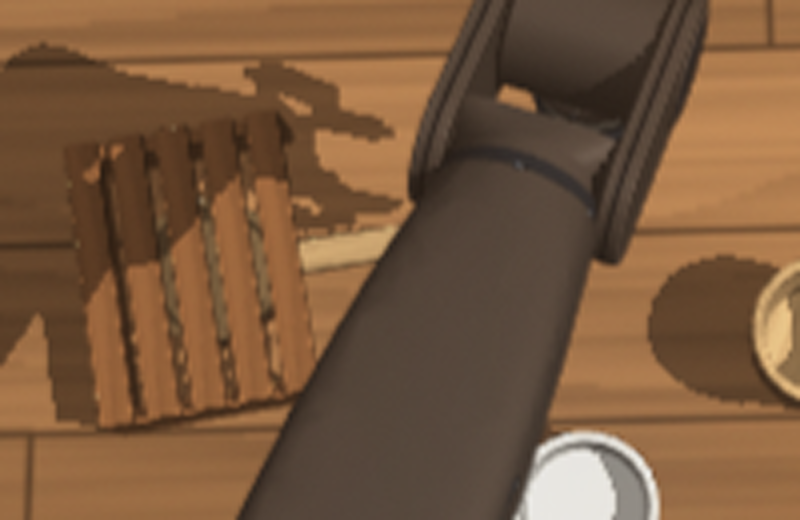

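```bash
python3 - <<'E'
from h import *
o=np.array([.5215,.229]);u=np.array([-.16,.987]);w=np.array([-u[1],u[0]])
p=ray_z("side",238.2,241.3,.034);x=(p[:2]-o)@u;print("side handle end",p,x,(p[:2]-o)@w,"centre x",x+.155)
p=ray_z("top",180,168,.034);print("top end >= ",(p[:2]-o)@u,(p[:2]-o)@w)
b=ray_z("side",0,0,0)
s=np.load("side0.npz")["a"].astype(int);n,_=cams.read_camera("side");print("deep diff",abs(n.astype(int)-s)[150:190,260:295].mean())
E
```

```text
side handle end [0.54182235 0.07124963 0.034     ] -0.15895119592125712 0.005181899346713397 centre x -0.003951195921257117
top end >=  -0.15474573939074499 -0.0028371194269492385
deep diff 9.836428571428572
```

```bash
python3 -c "
from plant import ctrl
print(ctrl.sign_off())"
```

```text
the job is handed in; nothing more can be done
None
```

The shallow tub is under the rack with its handle sticking out at the front, and I've handed the job in at about 10.5 s of the 38 s allowed. I gripped the handle from above, carried the tub low around the deep tub, slid it in through the open front, let go and moved the arm away.

**Last checks:**
- **Depth under the rack:** The handle end put the tub's centre at about x = -4 mm in the rack frame (side camera). The front of the body is then about 21 mm behind the rack's front edge. The arm pose before release gave -6 mm.
- **Sideways position:** The tub sits within about 5 mm of the rack's centre line. The top view put the handle end 4 mm further in, but the arm may hide part of it there.
- **Deep tub:** It stands where it was, within about a pixel by eye. A direct image comparison of that area did differ a little, which I put down to shadows having moved.
- **Forces:** None of the readings after each move showed more than about 4 N, and it was near zero at the end.

**Things that disagreed:**
- **Tool height:** The reported tool position read about 20 mm lower than the fingertips the camera showed, so I set the grasp height by camera and force.
- **Turn at the grasp:** The tub turned about 9° as the jaws closed, and I corrected for that before sliding it in.

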